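# Pour nuts through the diverter chute

### The job

Swing the chute's diverter flap fully over so that parts come out at the tray labelled with a hex nut, then pour the scoop of hex nuts into the hopper at the top of the chute so that all four slide into that tray, spilling none. Stand the empty scoop back upright on the bench, let go, and leave the scoop of bushings and the other things round about undisturbed.

Things in the scene. Friction and masses are not known exactly. Their poses are not given: they have to be found in the camera images.
- chute: Fixed steel diverter chute on a stand: a waisted trough 136 mm wide. Origin on the bench below its middle; own +x points up the slope (away from the robot, yaw 0.25 to 0.55 rad), +y left of that, z up. Its polished floor slopes down at 38 degrees to own -x: 170 mm high at the top (own x 92 mm), 98 mm at the origin, 40 mm at the exit lip (own x -75 mm). A divider splits the exit into own +y and own -y halves
- hopper (a point): Middle of the hopper floor, into which parts are poured: 67 mm along the chute's own +x from its origin, 151 mm over the bench. Side walls about 100 mm apart here (72 mm at the waist below), rims 40 mm off the floor, at most 209 mm over the bench; upright back wall at own x 92 mm, top 209 mm. Open above; nuts slide down by themselves (friction about 0.25)
- flap (a joint): Diverter flap: a 65 mm plate in the chute, hinged at the divider's upper end about the sloping floor's normal, free end up the slope. 0 = in the middle, positive = free end to the chute's own +y; stops at +-0.62 rad at the side walls. It shuts the exit on the side it is swung TO: parts leave on the other side. Stays where left (0.03 N m friction); starts within 0.3 rad of the middle
- flap_knob (a point): Centre of the black ball knob (18 mm across) on an 8 mm stem that stands square to the sloping floor on the flap, 50 mm from the hinge and 90 mm off the floor: about 180 mm over the bench, 40 mm above the wall rims beside it. Pushed sideways (about 0.6 N) it travels to 29 mm either side of the middle
- tray_nut: Fixed dark steel catch tray in front of one of the two exits (which one changes), with a hex nut fixed as a label on the flange of its near wall. 100 x 70 mm, side and near walls 60 mm high, far wall 24 mm, under the chute's lip. Origin under its middle; axes along the chute's
- tray_bush: The other catch tray, alike, at the other exit, labelled with a round upright bushing on its flange
- scoop_nut: Loose steel scoop, 94 x 56 mm, about 90 g, with four hex nuts, on either of two places right of the chute. Origin under its middle; open at its front, own -x (roughly to the robot, yaw within 0.6 rad). Walls 38 mm high. The polished floor rises 7.6 degrees to the front, so level it keeps the nuts; tipped nose down they start to slide out at 19 to 25 degrees; 40 to 45 empties it
- scoop_nut_grip (a point): Grip point in the black bar handle of the scoop of nuts: bar 14 mm wide across own y, 14 mm high, 62 mm long along own x, over the scoop and free on both sides and above. 5 mm behind the scoop's middle (own +x), 86 mm over its underside
- scoop_nut_lip (a point): Middle of the pouring lip of the scoop of nuts: 45 mm in front of its origin (own -x), 17 mm over its underside
- scoop_bush: The other scoop, alike, holding three round upright bushings (13 x 18 mm): to be left alone
- magnifier_lamp: Furniture to keep the arm clear of: the round head of a magnifier lamp hangs 0.60 m over the bench, reaching from x 0.55 to 0.80 m and y -0.06 to 0.19 m, with its booms behind it to the right
- glue_bottle: Bystander: white glue bottle, 39 mm across, 118 mm tall; origin under its middle
- aerosol: Bystander: spray can, 67 mm across, 189 mm tall; origin under its middle
- tape_measure: Bystander: yellow tape measure, 38 x 84 mm, 68 mm tall; origin under its middle
- nut_0: Steel hex nut, 20 mm across corners, 8 mm thick, 14 g, origin in the middle of one face; starts in the scoop of nuts
- nut_1: Steel hex nut, 20 mm across corners, 8 mm thick, 14 g, origin in the middle of one face; starts in the scoop of nuts
- nut_2: Steel hex nut, 20 mm across corners, 8 mm thick, 14 g, origin in the middle of one face; starts in the scoop of nuts
- nut_3: Steel hex nut, 20 mm across corners, 8 mm thick, 14 g, origin in the middle of one face; starts in the scoop of nuts

How it is judged:
On the way, in this order (a step that is already met when the one before it is completed fails the run):
1. the flap is swung fully over (more than 0.5 rad) so that the exit to the nut tray is open, with all four nuts still in their scoop (((y of tray_nut in the frame of chute above 0 m and value of joint flap below -0.5 rad) or (y of tray_nut in the frame of chute below 0 m and value of joint flap above 0.5 rad)) and x of nut_0 in the frame of scoop_nut between -0.058 and 0.06 m and y of nut_0 in the frame of scoop_nut between -0.04 and 0.04 m and z of nut_0 in the frame of scoop_nut between -0.012 and 0.08 m and x of nut_1 in the frame of scoop_nut between -0.058 and 0.06 m and y of nut_1 in the frame of scoop_nut between -0.04 and 0.04 m and z of nut_1 in the frame of scoop_nut between -0.012 and 0.08 m and x of nut_2 in the frame of scoop_nut between -0.058 and 0.06 m and y of nut_2 in the frame of scoop_nut between -0.04 and 0.04 m and z of nut_2 in the frame of scoop_nut between -0.012 and 0.08 m and x of nut_3 in the frame of scoop_nut between -0.058 and 0.06 m and y of nut_3 in the frame of scoop_nut between -0.04 and 0.04 m and z of nut_3 in the frame of scoop_nut between -0.012 and 0.08 m), for 0.2 s.
2. nuts are poured into the hopper (((x of nut_0 in the frame of hopper between -0.05 and 0.04 m and y of nut_0 in the frame of hopper between -0.058 and 0.058 m and z of nut_0 in the frame of hopper between -0.04 and 0.045 m) or (x of nut_1 in the frame of hopper between -0.05 and 0.04 m and y of nut_1 in the frame of hopper between -0.058 and 0.058 m and z of nut_1 in the frame of hopper between -0.04 and 0.045 m) or (x of nut_2 in the frame of hopper between -0.05 and 0.04 m and y of nut_2 in the frame of hopper between -0.058 and 0.058 m and z of nut_2 in the frame of hopper between -0.04 and 0.045 m) or (x of nut_3 in the frame of hopper between -0.05 and 0.04 m and y of nut_3 in the frame of hopper between -0.058 and 0.058 m and z of nut_3 in the frame of hopper between -0.04 and 0.045 m))).
At the end, for the whole second after the job is handed in: All four nuts lie at rest inside the nut-labelled tray, the flap is still over by more than 0.5 rad so as to open that exit, and the scoop stands upright (within 0.12 rad) and still on the bench (((y of tray_nut in the frame of chute above 0 m and value of joint flap below -0.5 rad) or (y of tray_nut in the frame of chute below 0 m and value of joint flap above 0.5 rad)) and x of nut_0 in the frame of tray_nut between -0.05 and 0.05 m and y of nut_0 in the frame of tray_nut between -0.036 and 0.036 m and z of nut_0 in the frame of tray_nut between -0.005 and 0.05 m and x of nut_1 in the frame of tray_nut between -0.05 and 0.05 m and y of nut_1 in the frame of tray_nut between -0.036 and 0.036 m and z of nut_1 in the frame of tray_nut between -0.005 and 0.05 m and x of nut_2 in the frame of tray_nut between -0.05 and 0.05 m and y of nut_2 in the frame of tray_nut between -0.036 and 0.036 m and z of nut_2 in the frame of tray_nut between -0.005 and 0.05 m and x of nut_3 in the frame of tray_nut between -0.05 and 0.05 m and y of nut_3 in the frame of tray_nut between -0.036 and 0.036 m and z of nut_3 in the frame of tray_nut between -0.005 and 0.05 m and linear speed of each of nut_0, nut_1, nut_2, nut_3 below 0.05 m/s and height (world z) of scoop_nut between -0.01 and 0.012 m and angle between scoop_nut's own z axis and vertical below 0.12 rad and linear speed of scoop_nut below 0.03 m/s); the robot touches nothing.
It fails at once if a nut is spilled: it is anywhere but in its scoop, in or over the chute, or in the nut tray (not ((x of nut_0 in the frame of scoop_nut between -0.058 and 0.06 m and y of nut_0 in the frame of scoop_nut between -0.04 and 0.04 m and z of nut_0 in the frame of scoop_nut between -0.012 and 0.08 m) or (x of nut_0 in the frame of chute between -0.03 and 0.13 m and y of nut_0 in the frame of chute between -0.085 and 0.085 m and z of nut_0 in the frame of chute between 0 and 0.34 m) or (x of nut_0 in the frame of chute between -0.1 and -0.02 m and y of nut_0 in the frame of chute between -0.085 and 0.085 m and z of nut_0 in the frame of chute between 0 and 0.16 m) or (x of nut_0 in the frame of tray_nut between -0.06 and 0.065 m and y of nut_0 in the frame of tray_nut between -0.045 and 0.045 m and z of nut_0 in the frame of tray_nut between -0.01 and 0.1 m)) or not ((x of nut_1 in the frame of scoop_nut between -0.058 and 0.06 m and y of nut_1 in the frame of scoop_nut between -0.04 and 0.04 m and z of nut_1 in the frame of scoop_nut between -0.012 and 0.08 m) or (x of nut_1 in the frame of chute between -0.03 and 0.13 m and y of nut_1 in the frame of chute between -0.085 and 0.085 m and z of nut_1 in the frame of chute between 0 and 0.34 m) or (x of nut_1 in the frame of chute between -0.1 and -0.02 m and y of nut_1 in the frame of chute between -0.085 and 0.085 m and z of nut_1 in the frame of chute between 0 and 0.16 m) or (x of nut_1 in the frame of tray_nut between -0.06 and 0.065 m and y of nut_1 in the frame of tray_nut between -0.045 and 0.045 m and z of nut_1 in the frame of tray_nut between -0.01 and 0.1 m)) or not ((x of nut_2 in the frame of scoop_nut between -0.058 and 0.06 m and y of nut_2 in the frame of scoop_nut between -0.04 and 0.04 m and z of nut_2 in the frame of scoop_nut between -0.012 and 0.08 m) or (x of nut_2 in the frame of chute between -0.03 and 0.13 m and y of nut_2 in the frame of chute between -0.085 and 0.085 m and z of nut_2 in the frame of chute between 0 and 0.34 m) or (x of nut_2 in the frame of chute between -0.1 and -0.02 m and y of nut_2 in the frame of chute between -0.085 and 0.085 m and z of nut_2 in the frame of chute between 0 and 0.16 m) or (x of nut_2 in the frame of tray_nut between -0.06 and 0.065 m and y of nut_2 in the frame of tray_nut between -0.045 and 0.045 m and z of nut_2 in the frame of tray_nut between -0.01 and 0.1 m)) or not ((x of nut_3 in the frame of scoop_nut between -0.058 and 0.06 m and y of nut_3 in the frame of scoop_nut between -0.04 and 0.04 m and z of nut_3 in the frame of scoop_nut between -0.012 and 0.08 m) or (x of nut_3 in the frame of chute between -0.03 and 0.13 m and y of nut_3 in the frame of chute between -0.085 and 0.085 m and z of nut_3 in the frame of chute between 0 and 0.34 m) or (x of nut_3 in the frame of chute between -0.1 and -0.02 m and y of nut_3 in the frame of chute between -0.085 and 0.085 m and z of nut_3 in the frame of chute between 0 and 0.16 m) or (x of nut_3 in the frame of tray_nut between -0.06 and 0.065 m and y of nut_3 in the frame of tray_nut between -0.045 and 0.045 m and z of nut_3 in the frame of tray_nut between -0.01 and 0.1 m))).
It fails at once if the scoop of bushings is moved by more than 30 mm or tipped (distance of scoop_bush from where it was at the start of the episode above 0.03 m or angle between scoop_bush's own z axis and vertical above 0.35 rad).
It fails at once if the glue bottle is moved by more than 30 mm or tipped (distance of glue_bottle from where it was at the start of the episode above 0.03 m or angle between glue_bottle's own z axis and vertical above 0.35 rad).
It fails at once if the spray can is moved by more than 30 mm or tipped (distance of aerosol from where it was at the start of the episode above 0.03 m or angle between aerosol's own z axis and vertical above 0.35 rad).
It fails at once if the tape measure is moved by more than 30 mm or tipped (distance of tape_measure from where it was at the start of the episode above 0.03 m or angle between tape_measure's own z axis and vertical above 0.35 rad).
It also fails if it takes over 59 s, if anything falls off the work surface, if the arm or the gripper's body presses on something with over 40 N, if the wrist force passes 120 N, or if a joint passes its speed limit or range.

### The arm

A 6-joint arm with a two-finger parallel gripper is mounted at the origin on a cart in front of the work surface, level with it; the furniture and walls round the work are solid. World frame = base frame: x ahead of the robot, y to its left, z up, the work surface at z = 0. Lengths are in m, angles in rad, forces in N, time in s.
With the tool pointing down it reaches from about 0.2 to 0.875 m from the base axis. Payload 3.4 kg.
Tool frame: the origin (TCP) lies between the finger pads; the fingertips stand 11 mm ahead of it and the grasp point (between the pads) lies 8 mm behind it (bot.tip_reach is the distance from the TCP to the fingertips, in m); z points along the fingers, y is the line along which they close (so a half turn about z gives the same grasp; the last joint's range is limited). The gripper opens to 94 mm and grips with 3 to 60 N. Pads are 16 mm wide; open, the fingers measure 119 mm over their backs; the gripper's body (75 mm by 177 mm) begins 78 mm behind the grasp point.
Start: joints at [1.062, 0.276, 1.505, -0, 1.361, -0.121], TCP at [0.217, 0.532, 0.184] pointing down, gripper open.
Joint ranges: [-2.89, 2.89], [-0.75, 2.08], [0.22, 2.7], [-1.18, 4.32], [0.11, 2.71], [-2.7, 2.7]. Speed limits (rad/s): [2.57, 2.57, 3.14, 3.14, 3.14, 3.14].

### API

Orientations are given as a unit quaternion [x, y, z, w].
In Python, from rig import bot gives the robot as it stands.
- The arm moves only by the shell command python3 -m jog 'ROWS' [FORCE]. ROWS is JSON, a list of rows, each a list of 7 numbers: the closure, from 0 (fully open) to 1 (shut), then the shift along the tool's x, y, z in cm, then the turn, a rotation vector about the tool's x, y, z in degrees. In form: [[jaw, x, y, z, wx, wy, wz], ...]. A call has 1 to 12 rows; each row shifts and turns the commanded pose from where the row before left it, along the tool's axes as they then stand; what a row does not reach is not made up. A row lasts 1/8 s, in which the tool goes at most 62.5 mm and 10.7 degrees, less where a joint would pass 70% of its speed; a pose out of reach is approached as far as the arm can. A call is refused whole if a number of a shift passes 6.25 or a number of a turn 10.7, either way. A call with a gripper value outside its range is refused whole. The fingers move at their own pace and stop on an object; FORCE is the grip in N (left out, the last holds). Time passes only in rows, so rows that do not move let the fingers close. It gives the time, the measured TCP pose, the force, the opening and the grip force at its end, in the units of the state.
- bot.get_obs(): the state, without advancing time (a new reading comes with each control period).
- bot.get_image(name): name is "scene" or "top" or "wrist"; returns a dict with "pixels" (384x512x3 uint8, blue, green, red), "z_map" (384x512 float32, m along the optical axis (not along the pixel's ray), 0 where there is no reading), "K" (3x3 intrinsics, pixels), "R" (3x3) and "t" (3): a world point X has camera coordinates R X + t; the wrist camera has in their place "T_tool_cam" (4x4, takes a point from camera to tool coordinates, whose origin is the TCP and whose axes are the flange's). Camera axes: x right, y down, z forward; pixel columns grow to the right and rows downward; lengths in m; the calibration is good to about 2 mm. A picture is of the moment at which its call begins: read the wrist's pose just before it.
- bot.job_done(): hands the job in; it is judged then, once.
Trained networks look in the newest picture that a camera, given by its name, has taken for a name from the list of things; names that differ only in an ending like _2 or _b are one class to them, and where a whole thing is asked for, a point or a joint stands for the part that bears it (a point fixed in the world has none). Each returns a list of dicts, best first, with "score" (0 to 1); they miss things now and then, are a little off and sometimes report something else, mostly with a low value. They report only what shows in the picture. A call takes as long as a camera call.
- bot.look_for(thing, camera): "location" ([x, y, z] in m, in world coordinates, good to about 4 mm: the middle of the surface that is visible of it).
- bot.tip_of(thing, camera): "location" ([x, y, z] in m, in world coordinates, good to about 4 mm: a listed point, or the origin of a listed thing).
The state is a dict: "t": time; "qpos": joint angles; "joint_velocities": joint speeds; "tau": joint torques, N m; "tcp_pos": TCP position; "tool_rot": TCP orientation; "wrist_force": force on the tool from outside, world axes, zero at the start; "wrist_torque": the same for the moment, N m; "gripper_width": finger opening in m; "gripper_force": force on a finger pad.
Only numpy, scipy, OpenCV 4.12 (cv2) and the standard library are available. Lean on these libraries where they do the work, as an engineer would, in place of code of your own. Each camera call takes 0.05 s, during which the arm holds its last target. There are 200 camera calls.

## Working session

There is one attempt and no reset: what is moved stays moved. The work goes in short steps, Python scripts to look and compute and a shell command to move; the robot and the scene stay as the last step left them, time stands still between calls to the robot, and variables do not carry over. Pictures are saved under pics/ and viewed, at most 10 in all, crops included, and the job is handed in when it is done.

```bash
mkdir -p pics; ls
cat > h.py <<'E'
import numpy as np, cv2
from rig import bot
from scipy.spatial.transform import Rotation as Ro
np.set_printoptions(precision=4,suppress=True)
def snap(c,fn=None,s=1.5):
    im=bot.get_image(c)
    if fn: cv2.imwrite('pics/'+fn,cv2.resize(im['pixels'],None,fx=s,fy=s))
    return im
def cloud(im):
    z=im['z_map'];K=im['K'];v,u=np.mgrid[:z.shape[0],:z.shape[1]]
    P=np.stack([(u-K[0,2])*z/K[0,0],(v-K[1,2])*z/K[1,1],z],-1)
    W=(P-im['t'])@im['R']
    W[z==0]=np.nan
    return W
E
python3 - <<'E'
from h import *
for c in ['scene','top']:
    snap(c,c+'1.png')
    for n in ['chute','hopper','flap_knob','tray_nut','tray_bush','scoop_nut','scoop_nut_grip','scoop_nut_lip','scoop_bush','glue_bottle','aerosol','tape_measure','nut_0']:
        r=bot.tip_of(n,c)
        print(c,n,[(np.round(a['location'],3),round(a['score'],2)) for a in r[:4]])
print(bot.get_obs()['t'])
E
```

```text
pics
scene chute [(array([ 0.542,  0.358, -0.002]), 0.73)]
scene hopper [(array([0.601, 0.378, 0.148]), 0.74), (array([ 0.536,  0.355, -0.001]), 0.27)]
scene flap_knob [(array([0.501, 0.336, 0.183]), 0.72)]
scene tray_nut [(array([0.434, 0.282, 0.   ]), 0.64), (array([ 0.468, -0.158,  0.006]), 0.5)]
scene tray_bush [(array([0.409, 0.358, 0.003]), 0.91), (array([ 0.609, -0.02 , -0.002]), 0.65)]
scene scoop_nut [(array([ 0.452, -0.131, -0.002]), 0.8)]
scene scoop_nut_grip [(array([ 0.457, -0.136,  0.085]), 0.68), (array([0.602, 0.375, 0.152]), 0.66)]
scene scoop_nut_lip [(array([ 0.415, -0.108,  0.02 ]), 0.61)]
scene scoop_bush [(array([ 0.423,  0.06 , -0.001]), 0.71), (array([ 0.463, -0.13 ,  0.007]), 0.3), (array([0.6  , 0.376, 0.152]), 0.15)]
scene glue_bottle [(array([ 0.514, -0.051, -0.002]), 0.93), (array([0.603, 0.376, 0.151]), 0.29)]
scene aerosol [(array([ 0.61 , -0.021,  0.002]), 0.85)]
scene tape_measure [(array([ 0.599, -0.225,  0.002]), 0.91)]
scene nut_0 [(array([ 0.465, -0.127,  0.012]), 0.63), (array([ 0.45 , -0.143,  0.005]), 0.59), (array([ 0.473, -0.161,  0.005]), 0.
[... 235 characters left out ...]
ap_knob [(array([0.502, 0.34 , 0.181]), 0.57), (array([ 0.612, -0.014, -0.003]), 0.55)]
top tray_nut [(array([ 0.429,  0.28 , -0.   ]), 0.85)]
top tray_bush [(array([ 0.405,  0.352, -0.001]), 0.63)]
top scoop_nut [(array([ 0.449, -0.13 , -0.001]), 0.97)]
top scoop_nut_grip [(array([ 0.456, -0.134,  0.087]), 0.55)]
top scoop_nut_lip [(array([ 0.415, -0.111,  0.017]), 0.59)]
top scoop_bush [(array([ 0.426,  0.06 , -0.004]), 0.58)]
top glue_bottle [(array([ 0.512, -0.049,  0.001]), 0.48)]
top aerosol [(array([ 0.61 , -0.014, -0.001]), 0.67)]
top tape_measure [(array([ 0.599, -0.225, -0.003]), 0.65)]
top nut_0 [(array([ 0.487, -0.141,  0.007]), 0.62), (array([ 0.46 , -0.129,  0.009]), 0.52)]
1.4
```

View pics/scene1.png

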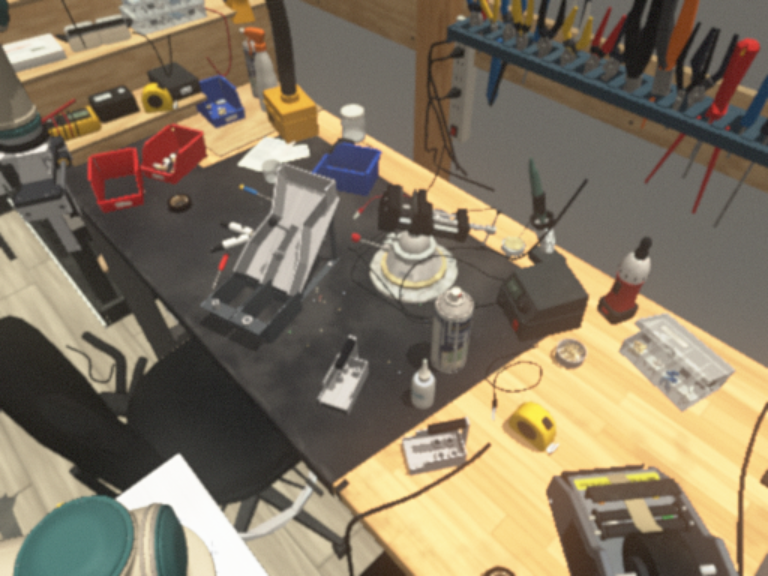

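View pics/top1.png

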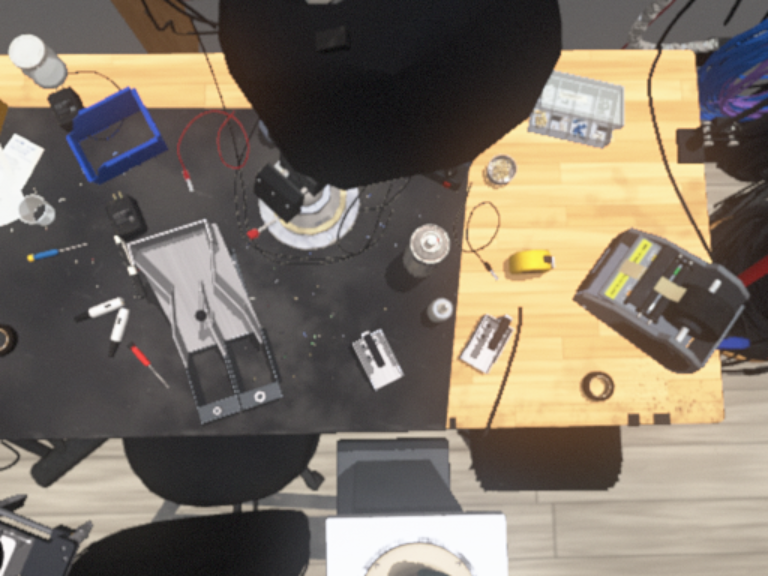

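The chute is at top-view px (200,290), with its two labels at (217,410) and (260,397). The nut scoop appears to be the one on the wood at (487,343). I'll zoom in on the labels and scoop contents, and refine yaws from the depth map.

Run:
```python
from h import *
a=bot.get_image('scene'); b=bot.get_image('top')
p=a['pixels']; q=b['pixels']
A=cv2.resize(p[185:235,130:210],(400,250),interpolation=cv2.INTER_CUBIC)
B=cv2.resize(p[265:320,255:335],(400,275),interpolation=cv2.INTER_CUBIC)
C=cv2.resize(q[245:285,120:200],(400,200),interpolation=cv2.INTER_CUBIC)
D=cv2.resize(q[200:255,295:345],(300,330),interpolation=cv2.INTER_CUBIC)
o=np.zeros((600,800,3),np.uint8); o[:250,:400]=A;o[255:530,:400]=B;o[:200,400:]=C;o[205:535,400:700]=D
cv2.imwrite('pics/crop.png',o)
# chute: fit pose by rim/back wall: back-wall top z~0.209
for im,nm in((a,'scene'),(b,'top')):
    W=cloud(im); 
    m=(W[...,2]>0.2)&(W[...,2]<0.216)&(np.hypot(W[...,0]-.57,W[...,1]-.38)<.15)
    r=cv2.minAreaRect((W[m][:,:2]*1000).astype(np.float32)); print(nm,'top rim',m.sum(),r)
    m=(W[...,2]>0.078)&(W[...,2]<0.096)&(np.hypot(W[...,0]-.455,W[...,1]+.135)<.06)
    r=cv2.minAreaRect((W[m][:,:2]*1000).astype(np.float32)); print(nm,'bar',m.sum(),r, W[m].mean(0))
    m=(W[...,2]>0.03)&(W[...,2]<0.045)&(np.hypot(W[...,0]-.455,W[...,1]+.135)<.07)
    r=cv2.minAreaRect((W[m][:,:2]*1000).astype(np.float32)); print(nm,'walls',m.sum(),r)
    m=(W[...,2]>0.165)&(W[...,2]<0.2)&(np.hypot(W[...,0]-.5,W[...,1]-.338)<.03)
    print(nm,'knob',m.sum(),W[m].mean(0),W[m].min(0),W[m].max(0))
    # floor plane of chute
    m=(np.hypot(W[...,0]-.575,W[...,1]-.37)<.035)&(W[...,2]>.09)&(W[...,2]<.175)
    P=W[m]; c,_,_,_=np.linalg.lstsq(np.c_[P[:,:2],np.ones(len(P))],P[:,2],rcond=None)
    res=P[:,2]-np.c_[P[:,:2],np.ones(len(P))]@c; k=abs(res)<.006
    P=P[k];c,_,_,_=np.linalg.lstsq(np.c_[P[:,:2],np.ones(len(P))],P[:,2],rcond=None)
    print(nm,'floor yaw',np.arctan2(c[1],c[0]),'slope',np.degrees(np.arctan(np.hypot(c[0],c[1]))),'z=.151 @', k.sum(), 'z at hopper', c@[.601,.378,1])
for n in ['nut_0','nut_1']: pass
```

```text
scene top rim 155 ((610.51220703125, 375.43634033203125), (35.447017669677734, 125.56729888916016), 17.203176498413086)
scene bar 203 ((468.21746826171875, -144.13287353515625), (14.965741157531738, 64.87358093261719), 59.43800735473633) [ 0.4669 -0.1451  0.0913]
scene walls 179 ((461.5168151855469, -154.0989990234375), (65.96875762939453, 101.66865539550781), 43.95687484741211)
scene knob 40 [0.5009 0.3318 0.1828] [0.492  0.3256 0.1652] [0.5163 0.339  0.1918]
scene floor yaw 0.28580694071373974 slope 37.134627643779005 z=.151 @ 306 z at hopper 0.15243925969437022
top top rim 192 ((611.0533447265625, 377.9256286621094), (35.144412994384766, 122.96733856201172), 17.563447952270508)
top bar 152 ((469.8102111816406, -141.50250244140625), (14.349660873413086, 64.6866455078125), 58.37535858154297) [ 0.4706 -0.1414  0.0915]
top walls 118 ((467.33843994140625, -151.22080993652344), (75.26258850097656, 92.32736206054688), 59.19276428222656)
top knob 58 [0.5029 0.3356 0.1846] [0.4927 0.3276 0.1656] [0.5173 0.3437 0.192 ]
top floor yaw 0.29449941660922957 slope 37.85749909778847 z=.151 @ 727 z at hopper 0.1512597623036097
```

View pics/crop.png

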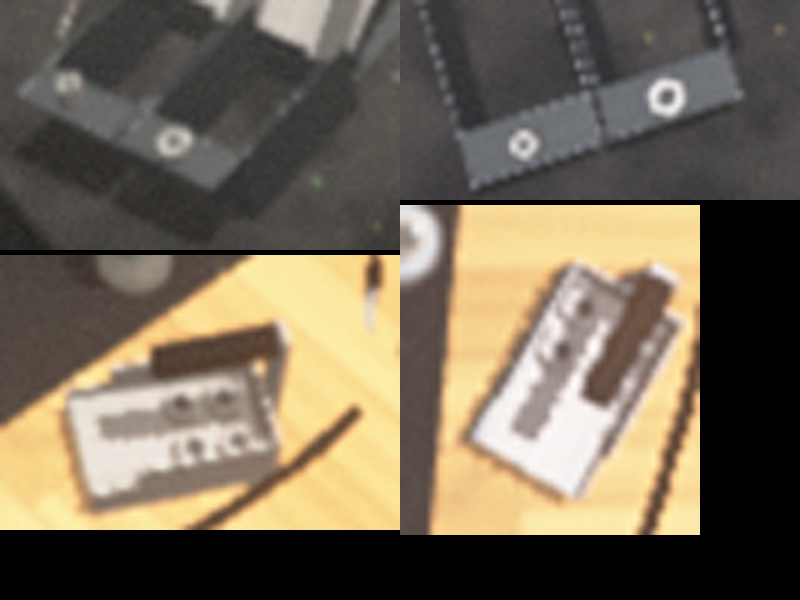

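The crop shows the hex-nut label on the right tray (px 666,97, chute's own -y), with the small bushing label on the left (524,145). The right-hand scoop holds the flat nuts. The flap therefore has to go to +y. Chute yaw is about 0.30 and its origin about (0.540, 0.3555); the knob is at own y about -8 mm.

```bash
cat >> h.py <<'E'
CO=np.array([.540,.3555,0]);CY=.30
CR=Ro.from_euler('z',CY).as_matrix()
def ch(x,y,z): return CO+CR@np.array([x,y,z])
def down(yaw_y):  # tool pointing down, tool y along world angle yaw_y
    y=np.array([np.cos(yaw_y),np.sin(yaw_y),0]);z=np.array([0,0,-1.]);x=np.cross(y,z)
    return np.stack([x,y,z],1)
def cur():
    o=bot.get_obs();return np.array(o['tcp_pos']),Ro.from_quat(o['tool_rot']).as_matrix(),o
def rel(p,R=None,lab='',frm=None):
    p0,R0=(cur()[:2] if frm is None else frm)
    R=R0 if R is None else R
    print(lab,'cm',R0.T@(np.array(p)-p0)*100,'deg',np.degrees(Ro.from_matrix(R0.T@R).as_rotvec()))
    return np.array(p),R
E
python3 - <<'E'
from h import *
p,R,o=cur();print(p);print(R)
for a in (CY,CY+np.pi):
    D=down(a)
    f=rel(p+[0,0,.12],None,'up')
    f=rel(ch(-.044,-.05,.25),D,'over',(f[0],R))
    f=rel(ch(-.044,-.05,.172),D,'dn',f)
    f=rel(ch(-.044,.01,.172),D,'push',f)
E
```

```text
[0.2175 0.5323 0.1845]
[[-0.9257  0.3782  0.    ]
 [ 0.3782  0.9257  0.0001]
 [ 0.      0.0001 -1.    ]]
up cm [  0.0002   0.0011 -12.    ] deg [0. 0. 0.]
over cm [-36.321  -10.8289   5.4464] deg [ 0.0045 -0.0033 50.5889]
dn cm [0.  0.  7.8] deg [0. 0. 0.]
push cm [ 6. -0.  0.] deg [0. 0. 0.]
up cm [  0.0002   0.0011 -12.    ] deg [0. 0. 0.]
over cm [-36.321  -10.8289   5.4464] deg [   0.0039    0.0055 -129.4111]
dn cm [0.  0.  7.8] deg [0. 0. 0.]
push cm [-6.  0.  0.] deg [0. 0. 0.]
```

```bash
python3 -m jog '[[1,0,0,-6,0,0,0],[1,-4,-1.2,-4,0,0,0],[1,-5.4,-1.6,0,0,0,0],[1,-5.4,-1.6,0,0,0,0],[1,-5.4,-1.6,0,0,0,0],[1,-5.4,-1.6,0,0,0,0],[1,-5.4,-1.6,1,0,0,0],[1,-5.3,-1.6,1.5,0,0,0],[1,0,0,0,0,0,10.1],[1,0,0,0,0,0,10.1],[1,0,0,0,0,0,10.1],[1,0,0,0,0,0,10.1]]' 10 | tail -5; python3 -m jog '[[1,0,0,0,0,0,10.1],[1,0,0,0,0,0,0]]'
python3 - <<'E'
from h import *
p,R,o=cur()
D=down(CY)
f=rel(ch(-.044,-.05,.172),D,'dn')
print(CR.T@(p-CO))
E
```

```text
tcp_pos: [0.5127, 0.2949, 0.2594]
tool_rot: [0.522, 0.853, -0.0, -0.0]
wrist_force: [-0.3, -0.5, 0.4]
gripper_width: 0.0007
gripper_force: 0.0
t: 3.25
tcp_pos: [0.5127, 0.2951, 0.2595]
tool_rot: [0.592, 0.806, 0.0, -0.0]
wrist_force: [0.1, -0.8, 0.6]
gripper_width: 0.0007
gripper_force: 0.0
dn cm [-0.035  -0.0033  8.7462] deg [ 0.0014 -0.0034  0.2109]
[-0.044  -0.0497  0.2595]
```

```bash
python3 -m jog '[[1,0,0,3,0,0,0],[1,0,0,3,0,0,0],[1,0,0,2.7,0,0,0],[1,0,0,0,0,0,0]]'|grep -E 'pos|force'; python3 -m jog '[[1,1.2,0,0,0,0,0],[1,1.2,0,0,0,0,0],[1,0.8,0,0,0,0,0],[1,0.8,0,0,0,0,0],[1,0.8,0,0,0,0,0],[1,0,0,0,0,0,0]]'|grep -E 'pos|force'
python3 - <<'E'
from h import *
p,R,o=cur();print(CR.T@(p-CO))
snap('scene');
for c in ['scene','top']:
    snap(c); print([(CR.T@(np.array(a['location'])-CO),a['score']) for a in bot.tip_of('flap_knob',c)])
E
```

```text
tcp_pos: [0.5111, 0.2944, 0.1705]
wrist_force: [0.6, 0.0, 0.4]
gripper_force: 0.0
tcp_pos: [0.4982, 0.3415, 0.1725]
wrist_force: [-0.1, -0.7, 0.1]
gripper_force: 0.0
[-0.0441 -0.001   0.1725]
[(array([-0.0462, -0.0087,  0.1821]), 0.65), (array([ 0.0012, -0.0028,  0.    ]), 0.55)]
[(array([-0.0461, -0.0062,  0.1797]), 0.66)]
```

Run:
```python
from h import *
a=bot.get_image('scene')['pixels'];b=bot.get_image('top')['pixels'];w=bot.get_image('wrist')['pixels']
r=lambda x:cv2.resize(x,(400,300),interpolation=cv2.INTER_CUBIC)
o=np.vstack([np.hstack([r(a[100:220,120:280]),r(b[140:290,60:260])]),np.hstack([r(w),r(w)])])
cv2.imwrite('pics/p4.png',o)
```

```text
(no output)
```

View pics/p4.png

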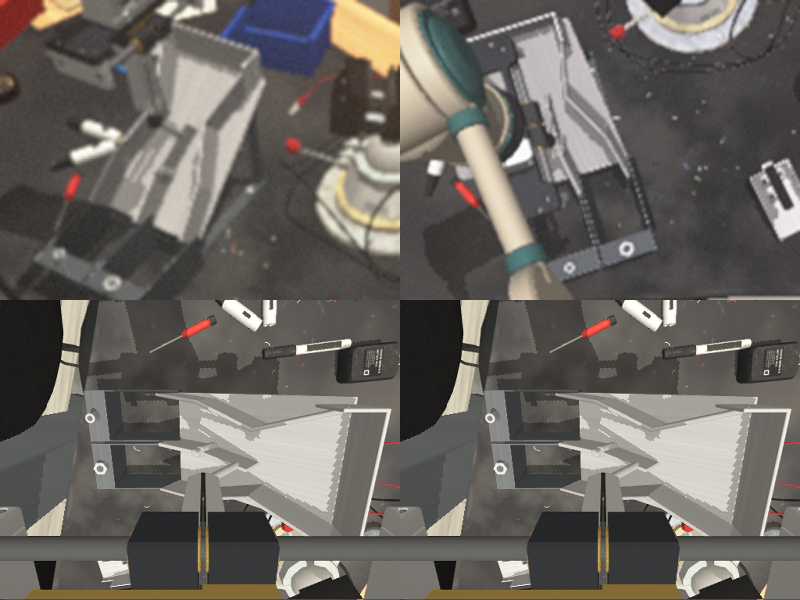

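Run:
```python
from h import *
im=bot.get_image('scene');W=cloud(im)
L=(W-CO)@CR
p=im['pixels'].astype(int)
for v in range(138,158,2):
    print(v,[f"{u}:{p[v,u].sum()//3}:"+','.join(str(int(round(x*1000))) for x in L[v,u]) for u in range(172,194,3)])
cv2.imwrite('pics/p5.png',cv2.resize(im['pixels'][110:200,140:250],(770,600)[:2] if 0 else (733,600),interpolation=cv2.INTER_CUBIC))
```

```text
138 ['172:80:140,214,3', '175:106:-57,-4,226', '178:106:-53,-11,226', '181:92:-42,-11,218', '184:107:-34,-14,213', '187:131:34,39,145', '190:192:46,38,137', '193:191:47,27,140']
140 ['172:75:127,203,7', '175:111:-56,-2,218', '178:113:-55,-11,220', '181:99:-44,-12,213', '184:118:-33,-12,205', '187:134:31,38,140', '190:192:42,36,133', '193:193:44,26,135']
142 ['172:71:123,201,1', '175:107:-56,-1,210', '178:119:-56,-11,214', '181:111:-46,-12,207', '184:108:13,34,146', '187:133:26,34,137', '190:194:35,31,132', '193:196:40,24,131']
144 ['172:68:109,188,7', '175:81:119,183,2', '178:132:-55,-8,205', '181:116:-46,-11,200', '184:91:12,34,140', '187:120:26,36,129', '190:193:31,28,128', '193:199:34,19,129']
146 ['172:73:104,185,3', '175:91:109,176,3', '178:116:-9,40,145', '181:71:-46,-9,192', '184:75:-39,-13,188', '187:146:25,37,121', '190:193:29,28,122', '193:200:29,16,126']
148 ['172:74:96,179,2', '175:140:101,169,3', '178:81:-9,42,136', '181:46:-50,-12,189', '184:63:-43,-16,186', '187:153:20,34,118', '190:195:24,25,118', '193:196:23,12,125']
150 ['172:99:90,175,-1', '175:121:-21,43,137', '178:86:-10,43,129', '181:51:-52,-12,183', '184:89:-45,-16,180', '187:130:-29,-12,166', '190:164:17,20,119', '193:170:-1,-9,143']
152 ['172:153:-29,49,133', '175:87:-20,46,128', '178:93:-9,45,120', '181:98:1,43,112', '184:134:10,40,107', '187:111:-29,-10,158', '190:127:-18,-12,150', '193:124:-4,-10,139']
154 ['172:112:-32,48,128', '175:89:-19,49,118', '178:94:-12,45,114', '181:125:2,46,102', '184:137:2,34,107', '187:143:8,27,106', '190:122:-15,-7,137', '193:107:-4,-9,130']
156 ['172:84:-30,52,117', '175:89:-23,47,113', '178:104:-9,49,101', '181:137:-4,42,101', '184:135:1,35,100', '187:184:3,24,103', '190:134:-17,-8,132', '193:103:-6,-9,124']
```

View pics/p5.png

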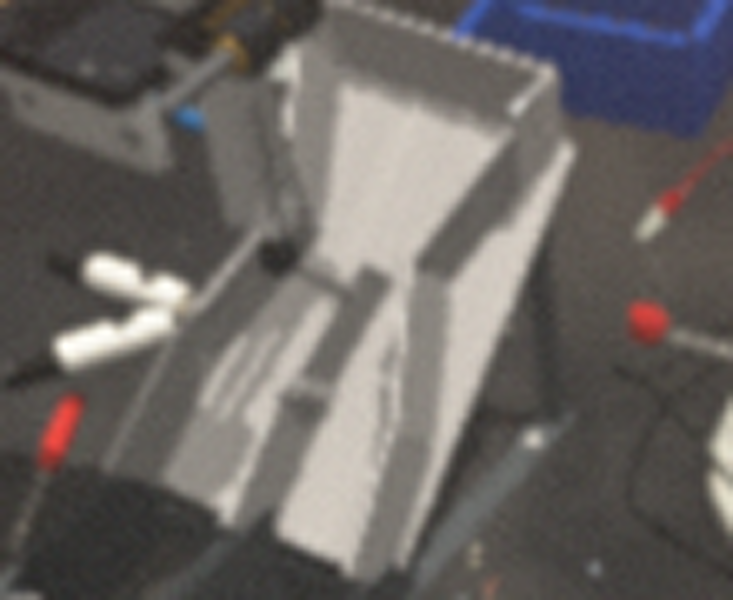

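The scene crop shows the knob (at 275,258) still at own y about -7 mm, while the finger is at the same y above or behind it. So it hasn't been pushed. I'll raise, back off and remeasure with the wrist camera too.

```bash
python3 -m jog '[[1,0,0,-4,0,0,0],[1,0,0,-4,0,0,0],[1,-5,0,0,0,0,0],[1,-3,0,0,0,0,0],[1,0,0,0,0,0,0]]'|grep -E 'pos|force'
python3 - <<'E'
from h import *
print(bot.tip_reach)
def loc(c,d):
    print(c,[(CR.T@(np.array(a['location'])-CO),a['score']) for a in bot.tip_of('flap_knob',c)[:2]])
for c in ['scene','top']:
    im=bot.get_image(c);L=(cloud(im)-CO)@CR
    g=im['pixels'].astype(int).max(-1)
    m=(abs(L[...,0]+.045)<.03)&(abs(L[...,1])<.036)&(L[...,2]>.168)&(L[...,2]<.195)
    print(c,m.sum(),L[m].mean(0),L[m].min(0),L[m].max(0)); loc(c,L)
    # stem/flap: points between
    m=(L[...,0]>-.03)&(L[...,0]<.05)&(abs(L[...,1])<.035)
    h=L[...,2]-(.098+L[...,0]*np.tan(np.radians(38))); m&=(h>.012)&(h<.06)
    P=L[m]; P=P[np.argsort(P[:,0])]
    for lo in np.arange(-.03,.05,.01):
        k=(P[:,0]>=lo)&(P[:,0]<lo+.01); 
        if k.any(): print(round(lo,2),k.sum(),np.median(P[k],0))
p,R,o=cur();im=bot.get_image('wrist');im2=dict(im);T=im['T_tool_cam'];
M=np.eye(4);M[:3,:3]=R;M[:3,3]=p;C=M@T;im2['R']=C[:3,:3].T;im2['t']=-C[:3,:3].T@C[:3,3]
L=(cloud(im2)-CO)@CR
m=(abs(L[...,0]+.045)<.03)&(abs(L[...,1])<.04)&(L[...,2]>.168)&(L[...,2]<.195)
print('wrist',m.sum());
if m.any(): print(L[m].mean(0),L[m].min(0),L[m].max(0),np.argwhere(m).mean(0))
loc('wrist',L)
cv2.imwrite('pics/w6.png',im['pixels'])
E
```

```text
tcp_pos: [0.5227, 0.2628, 0.2527]
wrist_force: [0.2, 0.7, 0.4]
gripper_force: 0.0
0.011
scene 37 [-0.0452 -0.0109  0.1841] [-0.0528 -0.0167  0.1684] [-0.0298 -0.0033  0.1913]
scene [(array([-0.0477, -0.0073,  0.1828]), 0.53)]
-0.03 22 [-0.0245 -0.0045  0.1086]
-0.02 34 [-0.0159 -0.0069  0.1226]
-0.01 25 [-0.0054 -0.0094  0.1285]
0.0 25 [ 0.005  -0.01    0.1336]
0.01 11 [ 0.0112 -0.0108  0.1308]
0.02 2 [0.0237 0.0336 0.1333]
top 2 [-0.0488 -0.002   0.1865] [-0.0502 -0.0027  0.1862] [-0.0474 -0.0013  0.1867]
top []
wrist 372
[-0.0427 -0.0073  0.1852] [-0.0525 -0.0162  0.1682] [-0.0285  0.0011  0.1909] [115.8656 260.9839]
wrist [(array([-0.0427, -0.0043,  0.1845]), 0.59)]
```

View pics/w6.png

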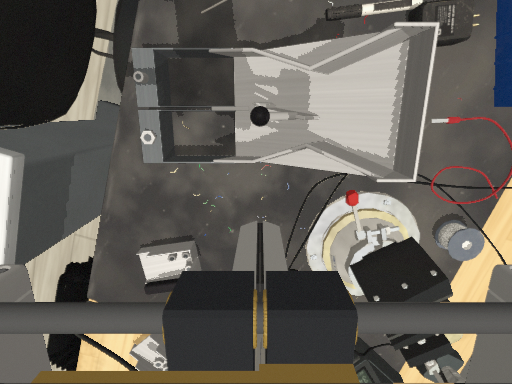

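The wrist view shows the knob at (260,116) with the flap still near the middle, and the fingertips at (260,222). I'll check where the fingertips actually are in the clouds against the reported TCP.

Run:
```python
from h import *
p,R,o=cur();print(p,o['gripper_width'],CR.T@(p-CO))
im=bot.get_image('wrist');T=im['T_tool_cam'];i2=dict(im);Ti=np.linalg.inv(T);i2['R']=Ti[:3,:3];i2['t']=Ti[:3,3]
P=cloud(i2)
for v in range(216,300,8): print(v,[P[v,u].round(3).tolist() for u in (250,256,264)])
for c in ['scene','top']:
    im=bot.get_image(c);W=cloud(im);Q=(W-p)@R
    m=(np.abs(Q[...,0])<.02)&(np.abs(Q[...,1])<.03)&(Q[...,2]>-.1)&(Q[...,2]<.05)
    print(c,m.sum())
    for lo in np.arange(-.08,.05,.01):
        k=m&(Q[...,2]>=lo)&(Q[...,2]<lo+.01)
        if k.any(): print(round(lo,2),k.sum(),Q[k].min(0),Q[k].max(0))
```

```text
[0.5218 0.2655 0.2524] 0.00031047681316125807 [-0.044  -0.0806  0.2524]
216 [[-0.089, -0.015, 0.249], [-0.089, -0.006, 0.25], [-0.089, 0.008, 0.25]]
224 [[0.009, -0.006, -0.027], [0.009, -0.002, -0.027], [0.009, 0.003, -0.027]]
232 [[0.009, -0.006, -0.04], [0.009, -0.002, -0.039], [0.009, 0.003, -0.04]]
240 [[0.009, -0.005, -0.051], [0.009, -0.002, -0.051], [0.009, 0.003, -0.05]]
248 [[0.009, -0.005, -0.061], [0.009, -0.002, -0.061], [0.009, 0.002, -0.061]]
256 [[0.009, -0.005, -0.07], [0.008, -0.002, -0.068], [0.009, 0.002, -0.07]]
264 [[0.009, -0.004, -0.077], [0.008, -0.002, -0.075], [0.009, 0.002, -0.077]]
272 [[0.033, -0.003, -0.124], [0.008, -0.002, -0.082], [0.009, 0.002, -0.084]]
280 [[0.032, -0.003, -0.127], [0.007, -0.002, -0.088], [0.009, 0.002, -0.091]]
288 [[0.033, -0.003, -0.131], [0.005, -0.002, -0.09], [0.009, 0.002, -0.096]]
296 [[0.033, -0.002, -0.135], [0.031, -0.001, -0.133], [0.032, 0.001, -0.134]]
scene 301
-0.08 43 [-0.0114 -0.0136 -0.0795] [ 0.0081  0.0132 -0.0702]
-0.07 41 [-0.0118 -0.0133 -0.0697] [ 0.0096  0.011  -0.0601]
-0.06 43 [-0.012  -0.0131 -0.0598] [ 0.007   0.0126 -0.0502]
-0.05 36 [-0.0118 -0.0136 -0.0499] [ 0.0085  0.0128 -0.0405]
-0.04 37 [-0.013  -0.0134 -0.0399] [ 0.0066  0.0125 -0.031 ]
-0.03 11 [-0.013  -0.0079 -0.0298] [-0.0083  0.0116 -0.0209]
top 0
```

```bash
cat >> h.py <<'E'
def fing():
    p,R,o=cur();print(p,o['gripper_width'])
    im=bot.get_image('scene');Q=(cloud(im)-p)@R
    m=(np.abs(Q[...,0])<.02)&(np.abs(Q[...,1])<.07)&(Q[...,2]>-.07)&(Q[...,2]<.03)
    for lo in np.arange(-.07,.03,.01):
        k=m&(Q[...,2]>=lo)&(Q[...,2]<lo+.01)
        if k.any(): print(round(lo,2),k.sum(),Q[k].min(0),Q[k].max(0))
E
python3 -m jog '[[0.8,0,0,0,0,0,0],[0.8,0,0,0,0,0,0],[0.8,0,0,0,0,0,0],[0.8,0,0,0,0,0,0]]'|grep -E 'width'; python3 -c 'from h import *;fing()'
python3 -m jog '[[0,0,0,0,0,0,0],[0,0,0,0,0,0,0],[0,0,0,0,0,0,0],[0,0,0,0,0,0,0],[0,0,0,0,0,0,0],[0,0,0,0,0,0,0]]'|grep -E 'width'; python3 -c 'from h import *;fing()'
```

```text
gripper_width: 0.0185
[0.5222 0.2645 0.2525] 0.01852596585508269
-0.07 59 [-0.0124 -0.0228 -0.0696] [ 0.0082  0.0213 -0.0602]
-0.06 59 [-0.0125 -0.0232 -0.06  ] [ 0.008   0.0187 -0.0502]
-0.05 58 [-0.0119 -0.0225 -0.0493] [ 0.0084  0.0209 -0.0401]
-0.04 48 [-0.0118 -0.0225 -0.04  ] [ 0.0084  0.0203 -0.0306]
-0.03 23 [-0.0118 -0.0141 -0.0298] [ 0.0055  0.0175 -0.0224]
gripper_width: 0.0753
[0.5222 0.2645 0.2525] 0.07533898975051508
-0.07 61 [-0.0122 -0.0522 -0.07  ] [ 0.0082  0.0497 -0.0602]
-0.06 59 [-0.0117 -0.0503 -0.0595] [ 0.0072  0.0498 -0.0501]
-0.05 57 [-0.0119 -0.051  -0.0496] [ 0.0086  0.0486 -0.04  ]
-0.04 50 [-0.0124 -0.0504 -0.0398] [ 0.0092  0.0475 -0.0303]
-0.03 25 [-0.0113 -0.0438 -0.03  ] [ 0.0069  0.0438 -0.0207]
```

Both cameras agree that the fingertips end 24 mm behind the reported TCP, not 11 mm ahead of it. The true tool is 35 mm shorter than stated, so the finger passed over the knob. I'll use the measured geometry: tip at tool z -24 mm, grasp point at -43 mm.

```bash
python3 -m jog '[[1,3,0,0,0,0,0],[1,0,0,2,0,0,0],[1,0,0,2,0,0,0],[1,0,0,2,0,0,0],[1,0,0,2,0,0,0],[1,0,0,2,0,0,0],[1,0,0,1.4,0,0,0],[1,0,0,0,0,0,0]]' 10 |grep -E 'pos|force'; python3 -m jog '[[1,1.2,0,0,0,0,0],[1,0.8,0,0,0,0,0],[1,0.8,0,0,0,0,0],[1,0.8,0,0,0,0,0],[1,0.8,0,0,0,0,0],[1,0,0,0,0,0,0]]'|grep -E 'pos|force'
python3 - <<'E'
from h import *
p,R,o=cur();print(CR.T@(p-CO))
im=bot.get_image('scene')
print([(CR.T@(np.array(a['location'])-CO),a['score']) for a in bot.tip_of('flap_knob','scene')])
E
```

```text
tcp_pos: [0.5126, 0.2929, 0.1375]
wrist_force: [-0.4, 0.1, 0.7]
gripper_force: 0.0
tcp_pos: [0.4998, 0.336, 0.1384]
wrist_force: [-0.2, -0.4, 0.7]
gripper_force: 0.0
[-0.0442 -0.0068  0.1384]
[(array([-0.0457,  0.0128,  0.183 ]), 0.72)]
```

```bash
python3 -m jog '[[1,0.8,0,0,0,0,0],[1,0.7,0,0,0,0,0],[1,0.3,0,0,0,0,0],[1,0,0,0,0,0,0]]'|grep -E 'pos|force'; python3 -m jog '[[1,0.3,0,0,0,0,0],[1,0,0,0,0,0,0]]'|grep -E 'pos|force'
python3 - <<'E'
from h import *
p,R,o=cur();print(CR.T@(p-CO))
im=bot.get_image('scene')
print([(CR.T@(np.array(a['location'])-CO),a['score']) for a in bot.tip_of('flap_knob','scene')])
E
```

```text
tcp_pos: [0.4948, 0.3529, 0.1385]
wrist_force: [0.2, -0.8, 0.2]
gripper_force: 0.0
tcp_pos: [0.4946, 0.3537, 0.1386]
wrist_force: [2.0, -4.4, 0.7]
gripper_force: 2.5
[-0.0439  0.0117  0.1386]
[(array([-0.0507,  0.0275,  0.1766]), 0.5)]
```

```bash
python3 -m jog '[[1,-1,0,0,0,0,0],[1,0,0,-4,0,0,0],[1,0,0,-4,0,0,0],[1,0,0,-4,0,0,0],[0.6,-5,0,0,0,0,0],[0.6,0,0,0,0,0,0]]'|grep -E 'pos|force'
python3 - <<'E'
from h import *
im=bot.get_image('scene')
print([(CR.T@(np.array(a['location'])-CO),a['score']) for a in bot.tip_of('flap_knob','scene')])
p,R,o=cur();print(o['qpos'])
D=down(1.03)
f=rel([.45,.15,.25],None,'a')
f=rel([.44,-.0,.25],None,'b',(f[0],R))
f=rel([.458,-.1363,.18],D,'c',(f[0],R))
E
```

```text
tcp_pos: [0.5126, 0.2962, 0.2593]
wrist_force: [-0.1, 0.4, -0.3]
gripper_force: 0.0
[(array([-0.0545,  0.0289,  0.1758]), 0.43)]
[0.4088 0.2716 1.3308 0.002  1.5391 0.1083]
a cm [-12.3321 -10.2671   0.8169] deg [0. 0. 0.]
b cm [-14.0321  -5.3943  -0.0271] deg [0. 0. 0.]
c cm [-13.5659  -2.3137   6.9735] deg [  0.036   -0.1098 -41.8006]
```

```bash
python3 -m jog '[[0.6,-4.1,-3.4,0,0,0,0],[0.6,-4.1,-3.4,0,0,0,0],[0.6,-4.1,-3.4,0.8,0,0,0],[0.6,-4.7,-1.8,0,0,0,0],[0.6,-4.7,-1.8,0,0,0,0],[0.6,-4.7,-1.8,0,0,0,0],[0.6,-4.5,-0.8,0,0,0,0],[0.6,-4.5,-0.8,0,0,0,0],[0.6,-4.5,-0.7,0,0,0,0],[0.6,0,0,0,0,0,-10.5],[0.6,0,0,0,0,0,-10.5],[0.6,0,0,0,0,0,-10.5]]'|grep -E 'pos|force'; python3 -m jog '[[0.6,0,0,3,0,0,-10.3],[0.6,0,0,4,0,0,0],[0.6,0,0,0,0,0,0]]'|grep -E 'pos|force|width';cat > m.py <<'E'
from h import *
p,R,o=cur();im=bot.get_image('wrist');T=im['T_tool_cam'];i2=dict(im)
M=np.eye(4);M[:3,:3]=R;M[:3,3]=p;C=M@T;i2['R']=C[:3,:3].T;i2['t']=-C[:3,:3].T@C[:3,3]
W=cloud(i2)
cv2.imwrite('pics/w7.png',im['pixels'])
for n in ['scoop_nut_grip','scoop_nut_lip','scoop_nut','nut_0']:
    print(n,[(np.round(a['location'],4),round(a['score'],2)) for a in bot.tip_of(n,'wrist')[:4]])
m=(W[...,2]>.08)&(W[...,2]<.1)&(np.hypot(W[...,0]-.465,W[...,1]+.14)<.06)
if m.any(): print(m.sum(),W[m].mean(0),cv2.minAreaRect((W[m][:,:2]*1000).astype(np.float32)))
rel([.458,-.1363,.2],down(1.03),'err')
E
python3 m.py
```

```text
tcp_pos: [0.4598, -0.1351, 0.2499]
wrist_force: [-0.2, 0.1, 0.5]
gripper_force: 0.0
tcp_pos: [0.4574, -0.1341, 0.1778]
wrist_force: [0.8, 0.6, 0.4]
gripper_width: 0.0376
gripper_force: 0.0
scoop_nut_grip [(array([ 0.4531, -0.1351,  0.0851]), 0.61)]
scoop_nut_lip [(array([ 0.4092, -0.1053,  0.0192]), 0.86)]
scoop_nut [(array([ 0.4482, -0.1304,  0.0026]), 0.87)]
nut_0 [(array([ 0.4509, -0.149 ,  0.0127]), 0.69), (array([ 0.4642, -0.1263,  0.0089]), 0.65), (array([ 0.4678, -0.1577,  0.0051]), 0.58), (array([ 0.4817, -0.1403,  0.0044]), 0.4)]
854 [ 0.467  -0.1427  0.0921] ((468.2473449707031, -143.40408325195312), (13.763208389282227, 64.50071716308594), 58.93448257446289)
err cm [ 0.2357 -0.123  -1.7929] deg [0.0408 0.1797 0.0839]
```

View pics/w7.png

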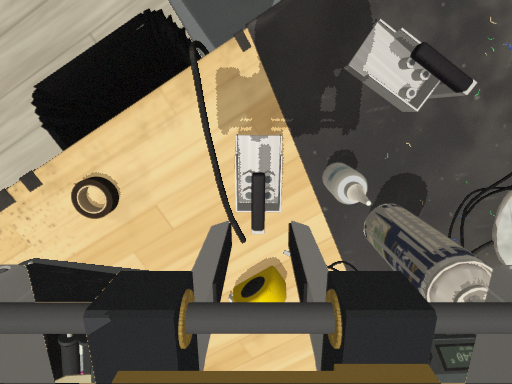

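The view shows the four-nut scoop with its bar (258,200) lined up with the jaws. I'll descend and grip.

```bash
python3 -m jog '[[0.6,-0.4,-0.2,3,0,0,0],[0.6,0,0,3.5,0,0,0],[0.6,0,0,3.5,0,0,0],[0.6,0,0,2.4,0,0,0],[0.6,0,0,1,0,0,0],[0.6,0,0,0,0,0,0]]'|grep -E 'pos|force|width'; python3 -m jog '[[1,0,0,0,0,0,0],[1,0,0,0,0,0,0],[1,0,0,0,0,0,0],[1,0,0,0,0,0,0]]' 40|grep -E 'pos|force|width';  python3 -m jog '[[1,0,0,-0.5,0,0,0],[1,0,0,-1.5,0,0,0],[1,0,0,0,0,0,0]]'|grep -E 'pos|rot|force|width'
```

```text
tcp_pos: [0.4623, -0.1402, 0.0469]
wrist_force: [0.4, 1.0, 1.0]
gripper_width: 0.0374
gripper_force: 0.0
tcp_pos: [0.4623, -0.14, 0.0471]
wrist_force: [-0.3, 0.4, 4.3]
gripper_width: 0.0134
gripper_force: 40.0
tcp_pos: [0.4624, -0.1403, 0.0671]
tool_rot: [0.267, 0.964, -0.0, 0.001]
wrist_force: [0.3, -0.4, -1.4]
gripper_width: 0.0135
gripper_force: 40.0
```

Run:
```python
from h import *
p,R,o=cur();print(o['t'],p,o['qpos'])
ya=np.arctan2(R[1,1],R[0,1]);print(ya)
def tilt(th,ya=CY+np.pi/2): return down(ya)@Ro.from_euler('y',-th,degrees=True).as_matrix()
way=np.array([[.462,-.14],[.43,-.02],[.425,.10],[.46,.22],ch(.115,0,0)[:2]])
# resample ~ ramped
s=np.r_[0,np.cumsum(np.linalg.norm(np.diff(way,axis=0),axis=1))]
from scipy.interpolate import PchipInterpolator as PI
f=PI(s,way);N=22
u=np.linspace(0,1,N+1);w=u-np.sin(2*np.pi*u)/(2*np.pi)*.7
P0=np.array([p[0],p[1],.29]);Rp=R
for i in range(1,N+1):
    P=np.r_[f(w[i]*s[-1]),.29]; k=min(1,max(0,(i-2)/(N-4)));D=down(ya+(CY+np.pi/2-ya)*k)
    d=Rp.T@(P-P0)*100;t=np.degrees(Ro.from_matrix(Rp.T@D).as_rotvec())
    print(f"[1,{d[0]:.1f},{d[1]:.1f},{d[2]:.1f},0,0,{t[2]:.1f}],",end='');P0,Rp=P,D
print(P0,'end; pour rows')
o_=np.array([.06,0,.03])
for th,z in [(0,.26),(8,.245),(14,.235),(18,.226),(22,.222),(26,.22),(30,.216),(36,.212),(42,.208),(47,.206)]:
    D=tilt(th);P=ch(.055,0,z)-D@o_
    d=Rp.T@(P-P0)*100;t=np.degrees(Ro.from_matrix(Rp.T@D).as_rotvec())
    print(th,P,d,t);P0,Rp=P,D
```

```text
14.675 [ 0.4624 -0.1403  0.0671] [-0.4387  0.2387  1.8778 -0.      1.0233 -1.4699]
1.0311973221943969
[1,0.8,0.6,-0.0,0,0,-0.0],[1,0.8,0.7,0.0,0,0,0.0],[1,1.1,0.9,0.0,0,0,-2.7],[1,1.3,1.2,0.0,0,0,-2.7],[1,1.5,1.7,0.0,0,0,-2.7],[1,1.6,2.3,0.0,0,0,-2.7],[1,1.5,3.0,0.0,0,0,-2.7],[1,1.4,3.7,0.0,0,0,-2.7],[1,1.3,4.2,0.0,0,0,-2.7],[1,0.9,4.5,0.0,0,0,-2.7],[1,-0.4,5.0,0.0,0,0,-2.7],[1,-1.3,4.6,0.0,0,0,-2.7],[1,-1.7,3.8,0.0,0,0,-2.7],[1,-2.4,3.3,0.0,0,0,-2.7],[1,-2.7,2.7,0.0,0,0,-2.7],[1,-2.8,2.1,0.0,0,0,-2.7],[1,-2.6,1.5,0.0,0,0,-2.7],[1,-2.3,1.0,0.0,0,0,-2.7],[1,-1.9,0.6,0.0,0,0,-2.7],[1,-1.5,0.3,0.0,0,0,-2.7],[1,-1.2,0.2,0.0,0,0,0.0],[1,-1.0,0.1,0.0,0,0,0.0],[0.6499 0.3895 0.29  ] end; pour rows
0 [0.6499 0.3895 0.29  ] [-0. -0.  0.] [0. 0. 0.]
8 [0.6453 0.3881 0.2831] [ 0.4759 -0.      0.6942] [-0. -8.  0.]
14 [0.6412 0.3868 0.2786] [0.4856 0.     0.3795] [ 0. -6.  0.]
18 [0.6382 0.3859 0.2731] [ 0.4416 -0.      0.462 ] [-0. -4. -0.]
22 [0.635  0.3849 0.2723] [ 0.3475  0.     -0.0308] [-0. -4.  0.]
26 [0.6315 0.3838 0.2733] [ 0.2988 -0.     -0.2258] [-0. -4. -0.]
30 [0.6279 0.3827 0.272 ] [ 0.3992  0.     -0.0517] [ 0. -4.  0.]
36 [0.6221 0.3809 0.2715] [ 0.5465 -0.     -0.2643] [-0. -6.  0.]
42 [0.616  0.379  0.2704] [ 0.5816  0.     -0.2871] [ 0. -6.  0.]
47 [0.6107 0.3774 0.2703] [ 0.4181 -0.     -0.3629] [-0. -5.  0.]
```

```bash
python3 -m jog '[[1,0,0,-1,0,0,0],[1,0,0,-2.5,0,0,0],[1,0,0,-3.5,0,0,0],[1,0,0,-4,0,0,0],[1,0,0,-4,0,0,0],[1,0,0,-3.5,0,0,0],[1,0,0,-2.5,0,0,0],[1,0,0,-1.3,0,0,0]]'|grep -E 'pos|force'
python3 -m jog '[[1,0.8,0.6,0,0,0,0],[1,0.8,0.7,0,0,0,0],[1,1.1,0.9,0,0,0,-2.7],[1,1.3,1.2,0,0,0,-2.7],[1,1.5,1.7,0,0,0,-2.7],[1,1.6,2.3,0,0,0,-2.7],[1,1.5,3.0,0,0,0,-2.7],[1,1.4,3.7,0,0,0,-2.7],[1,1.3,4.2,0,0,0,-2.7],[1,0.9,4.5,0,0,0,-2.7],[1,-0.4,5.0,0,0,0,-2.7]]'|grep -E 'pos|force'
python3 -m jog '[[1,-1.3,4.6,0,0,0,-2.7],[1,-1.7,3.8,0,0,0,-2.7],[1,-2.4,3.3,0,0,0,-2.7],[1,-2.7,2.7,0,0,0,-2.7],[1,-2.8,2.1,0,0,0,-2.7],[1,-2.6,1.5,0,0,0,-2.7],[1,-2.3,1.0,0,0,0,-2.7],[1,-1.9,0.6,0,0,0,-2.7],[1,-1.5,0.3,0,0,0,-2.7],[1,-1.2,0.2,0,0,0,0],[1,-1,0.1,0,0,0,0],[1,0,0,0,0,0,0]]'|grep -E 'pos|force'
python3 - <<'E'
from h import *
p,R,o=cur();print(o['t'],p,o['gripper_width'])
rel(ch(.115,0,.29),down(CY+np.pi/2),'err')
for c in ['scene','top','wrist']:
    snap(c)
    for n in ['scoop_nut_lip','scoop_nut_grip','nut_0']: print(c,n,[(CR.T@(np.array(a['location'])-CO),round(a['score'],2)) for a in bot.tip_of(n,c)[:4]])
E
```

```text
tcp_pos: [0.4619, -0.1401, 0.2908]
wrist_force: [0.2, 0.4, -1.9]
gripper_force: 40.0
tcp_pos: [0.4352, 0.172, 0.2898]
wrist_force: [0.4, -0.1, -1.9]
gripper_force: 40.0
tcp_pos: [0.6479, 0.3926, 0.2887]
wrist_force: [-0.6, -0.4, -1.9]
gripper_force: 40.0
18.55 [0.6479 0.3926 0.2887] 0.013438435088718857
err cm [-0.0968 -0.3575 -0.1306] deg [-0.0057 -0.0589  0.5475]
scene scoop_nut_lip [(array([0.055 , 0.0009, 0.2608]), 0.86)]
scene scoop_nut_grip [(array([0.108 , 0.0013, 0.3237]), 0.78), (array([0.1165, 0.014 , 0.254 ]), 0.75), (array([-0.1164, -0.5722,  0.0025]), 0.38)]
scene nut_0 [(array([0.1364, 0.0149, 0.2469]), 0.39)]
top scoop_nut_lip [(array([0.0594, 0.0039, 0.2583]), 0.89)]
top scoop_nut_grip [(array([0.1059, 0.0035, 0.3256]), 0.75)]
top nut_0 [(array([ 0.1341, -0.0136,  0.2474]), 0.63), (array([ 0.1155, -0.0118,  0.2501]), 0.6), (array([0.1113, 0.0139, 0.2505]), 0.4)]
wrist scoop_nut_lip [(array([0.0555, 0.0078, 0.2595]), 0.78)]
wrist scoop_nut_grip [(array([0.0999, 0.0033, 0.3254]), 0.62)]
wrist nut_0 [(array([0.1165, 0.0113, 0.2504]), 0.79), (array([ 0.1151, -0.0141,  0.2537]), 0.52), (array([-0.003 ,  0.0004,  0.0029]), 0.17)]
```

The lip is where it was computed to be, at chute-frame (0.055, 0.003, 0.26), and the nuts are aboard. Now I'll pour in stages.

```bash
python3 -m jog '[[1,0,-0.3,0,0,0,0],[1,0.5,0,0.7,0,-8,0],[1,0.5,0,0.4,0,-6,0],[1,0.4,0,0.4,0,-4,0],[1,0.3,0,0,0,-4,0],[1,0,0,0,0,0,0],[1,0.2,0,-0.1,0,-2,0],[1,0.1,0,-0.1,0,-2,0],[1,0,0,0,0,0,0],[1,0,0,0,0,0,0]]'|grep -E 'pos|force'
python3 -m jog '[[1,0.4,0,-0.05,0,-4,0],[1,0,0,0,0,0,0],[1,0,0,0,0,0,0],[1,0.5,0,-0.25,0,-6,0],[1,0,0,0,0,0,0],[1,0.6,0,-0.3,0,-6,0],[1,0.4,0,-0.35,0,-5,0],[1,0,0,0,0,0,0],[1,0,0,0,0,0,0],[1,0,0,0,0,0,0],[1,0,0,0,0,0,0]]'|grep -E '^t|pos|force'
python3 - <<'E'
from h import *
T=np.array([.431,.281,0])
im=[]
for c in ['scene','top','wrist']:
    im.append(snap(c)['pixels']); print(c,[(CR.T@(np.array(a['location'])-CO),round(a['score'],2)) for a in bot.tip_of('nut_0',c)[:6]])
r=lambda x:cv2.resize(x,(400,300),interpolation=cv2.INTER_CUBIC)
o=np.vstack([np.hstack([r(im[0][100:250,110:310]),r(im[1][130:290,60:270])]),np.hstack([r(im[2]),r(im[2][:200,100:370])])])
cv2.imwrite('pics/p8.png',o)
E
```

```text
tcp_pos: [0.6322, 0.3838, 0.2734]
wrist_force: [-0.3, 1.3, -1.5]
gripper_force: 40.0
t: 21.78
tcp_pos: [0.612, 0.3773, 0.2709]
tool_rot: [-0.141, 0.906, 0.061, 0.394]
wrist_force: [-0.6, 0.4, -1.9]
gripper_force: 40.0
scene [(array([0.0651, 0.0005, 0.1511]), 0.52), (array([-0.1243, -0.037 ,  0.0013]), 0.32)]
top [(array([ 0.0401, -0.0017,  0.2915]), 0.64), (array([-0.1432, -0.063 ,  0.0119]), 0.58), (array([0.0981, 0.0039, 0.2232]), 0.55), (array([-0.1646, -0.063 ,  0.0084]), 0.42)]
wrist []
```

View pics/p8.png

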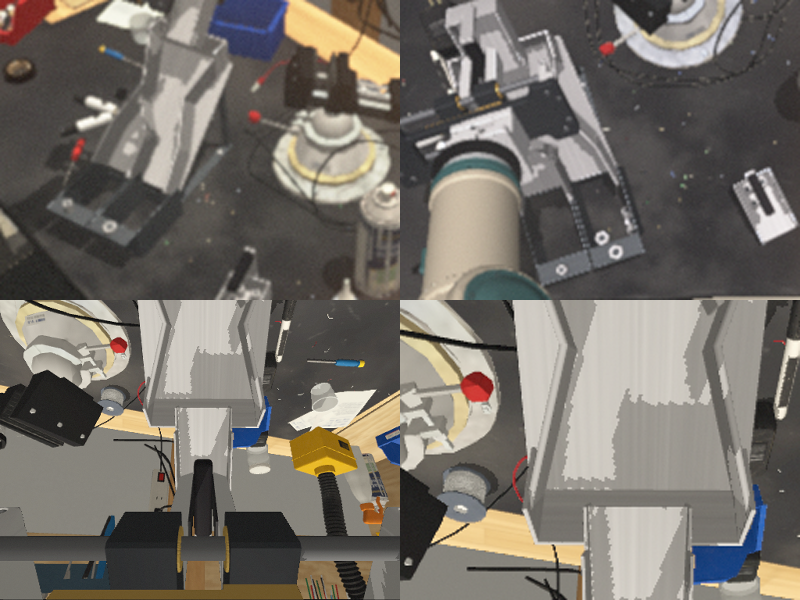

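The scoop's floor looks empty in the wrist view and one nut shows in the right tray (602,237). I'll level the scoop and check the counts.

```bash
python3 -m jog '[[1,-1.5,0,-1.4,0,0,0],[1,-1.5,0,-1.4,0,0,0],[1,0,0,0,0,9.4,0],[1,0,0,0,0,9.4,0],[1,0,0,0,0,9.4,0],[1,0,0,0,0,9.4,0],[1,0,0,0,0,9.4,0],[1,0,0,0,0,0,0]]'|grep -E '^t|pos|force|rot'
python3 - <<'E'
from h import *
im=[]
for c in ['scene','top','wrist']:
    im.append(snap(c)['pixels']); print(c,[(CR.T@(np.array(a['location'])-CO),round(a['score'],2)) for a in bot.tip_of('nut_0',c)[:6]])
r=lambda x:cv2.resize(x,(400,300),interpolation=cv2.INTER_CUBIC)
o=np.vstack([np.hstack([r(im[0][185:245,130:210]),r(im[1][230:290,110:190])]),np.hstack([r(im[2]),r(im[2][:200,100:370])])])
cv2.imwrite('pics/p9.png',o)
p,R,o=cur();print(p)
print(np.degrees(Ro.from_matrix(R.T@down(CY+np.pi/2)).as_rotvec()))
E
```

```text
t: 23.08
tcp_pos: [0.6146, 0.3776, 0.3057]
tool_rot: [-0.153, 0.988, -0.001, -0.002]
wrist_force: [0.3, -0.0, -1.5]
gripper_force: 40.0
scene []
top [(array([-0.1186, -0.5768, -0.0048]), 0.73), (array([-0.1648, -0.0175, -0.0023]), 0.45), (array([-0.1675, -0.0643,  0.0083]), 0.43), (array([-0.1385, -0.0635,  0.0131]), 0.36)]
wrist [(array([-0.1561, -0.0587,  0.0083]), 0.64), (array([-0.1389, -0.0612,  0.0149]), 0.61), (array([-0.1674, -0.0581,  0.0095]), 0.58)]
[0.609  0.3768 0.3134]
[0.0281 0.2033 0.5374]
```

View pics/p9.png

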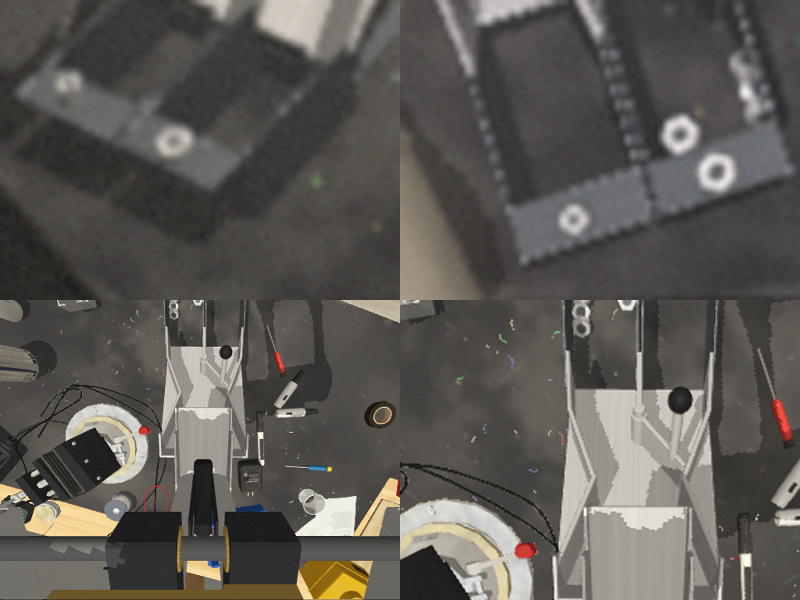

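The top view shows a nut at (680,133) and a cluster of others along the tray's right wall (745,60–110). The flap is over. Now I'll return the scoop to its old spot.

Run:
```python
from h import *
p,R,o=cur()
way=np.array([p[:2],[.46,.24],[.425,.10],[.43,-.02],[.462,-.14]])
from scipy.interpolate import PchipInterpolator as PI
s=np.r_[0,np.cumsum(np.linalg.norm(np.diff(way,axis=0),axis=1))]
f=PI(s,way);N=20
P0,Rp=np.array(p),R;ye=1.0312;ya=np.arctan2(R[1,1],R[0,1])
for i in range(1,N+1):
    u=i/N;w=u-np.sin(2*np.pi*u)/(2*np.pi)*.6
    P=np.r_[f(w*s[-1]),p[2]];D=down(ya+(ye-ya)*u)
    d=Rp.T@(P-P0)*100;t=np.degrees(Ro.from_matrix(Rp.T@D).as_rotvec())
    print(f"[1,{d[0]:.1f},{d[1]:.1f},{d[2]:.1f},{t[0]:.1f},{t[1]:.1f},{t[2]:.1f}],",end='');P0,Rp=P,D
```

```text
[1,1.4,-0.2,-0.0,0.0,0.2,2.4],[1,1.5,-0.4,0.0,0.0,0.0,2.4],[1,1.8,-0.6,0.0,0.0,0.0,2.4],[1,2.1,-0.9,0.0,0.0,0.0,2.4],[1,2.5,-1.4,0.0,0.0,0.0,2.4],[1,2.6,-2.0,0.0,0.0,0.0,2.4],[1,2.4,-2.7,0.0,0.0,0.0,2.4],[1,1.9,-3.3,0.0,0.0,0.0,2.4],[1,1.4,-4.1,0.0,0.0,0.0,2.4],[1,1.0,-4.8,0.0,0.0,0.0,2.4],[1,0.0,-4.8,0.0,0.0,0.0,2.4],[1,-0.8,-4.4,0.0,0.0,0.0,2.4],[1,-1.0,-4.1,0.0,0.0,0.0,2.4],[1,-1.1,-3.6,0.0,0.0,0.0,2.4],[1,-1.3,-2.9,0.0,0.0,0.0,2.4],[1,-1.4,-2.3,0.0,0.0,0.0,2.4],[1,-1.3,-1.7,0.0,0.0,0.0,2.4],[1,-1.2,-1.3,0.0,0.0,0.0,2.4],[1,-1.0,-1.0,0.0,0.0,0.0,2.4],[1,-0.9,-0.8,0.0,0.0,0.0,2.4],
```

```bash
python3 -m jog '[[1,1.4,-0.2,0,0,0.2,2.4],[1,1.5,-0.4,0,0,0,2.4],[1,1.8,-0.6,0,0,0,2.4],[1,2.1,-0.9,0,0,0,2.4],[1,2.5,-1.4,0,0,0,2.4],[1,2.6,-2,0,0,0,2.4],[1,2.4,-2.7,0,0,0,2.4],[1,1.9,-3.3,0,0,0,2.4],[1,1.4,-4.1,0,0,0,2.4],[1,1,-4.8,0,0,0,2.4]]'|grep -E '^t|pos|force'
python3 -m jog '[[1,0,-4.8,0,0,0,2.4],[1,-0.8,-4.4,0,0,0,2.4],[1,-1,-4.1,0,0,0,2.4],[1,-1.1,-3.6,0,0,0,2.4],[1,-1.3,-2.9,0,0,0,2.4],[1,-1.4,-2.3,0,0,0,2.4],[1,-1.3,-1.7,0,0,0,2.4],[1,-1.2,-1.3,0,0,0,2.4],[1,-1,-1,0,0,0,2.4],[1,-0.9,-0.8,0,0,0,2.4],[1,0,0,0,0,0,0],[1,0,0,0,0,0,0]]'|grep -E '^t|pos|force'
python3 - <<'E'
from h import *
p,R,o=cur();rel([.462,-.14,.047],down(1.0312))
im=[]
for c in ['scene','top','wrist']:
    im.append(snap(c)['pixels']); print(c,[(CR.T@(np.array(a['location'])-CO),round(a['score'],2)) for a in bot.tip_of('nut_0',c)[:6]])
r=lambda x:cv2.resize(x,(400,300),interpolation=cv2.INTER_CUBIC)
o=np.vstack([np.hstack([r(im[0][185:245,130:210]),r(im[1][230:290,110:190])]),np.hstack([r(im[2]),r(im[0][210:310,230:360])])])
cv2.imwrite('pics/p10.png',o)
E
```

```text
t: 24.62
tcp_pos: [0.4312, 0.1503, 0.313]
tool_rot: [0.055, 0.998, -0.0, 0.001]
wrist_force: [0.5, 0.0, -1.2]
gripper_force: 40.0
t: 26.12
tcp_pos: [0.4651, -0.14, 0.3118]
tool_rot: [0.261, 0.965, -0.001, -0.002]
wrist_force: [0.5, -0.1, -0.5]
gripper_force: 40.0
 cm [ 0.1838 -0.1016 26.4782] deg [-0.1232 -0.1739  0.6225]
scene [(array([-0.0015, -0.0007, -0.0006]), 0.6)]
top [(array([-0.1381, -0.0641,  0.0157]), 0.61), (array([-0.1638, -0.0624,  0.0125]), 0.53), (array([-0.1647, -0.0175, -0.0014]), 0.41), (array([-0.2573, -0.4115,  0.2791]), 0.34)]
wrist []
```

View pics/p10.png

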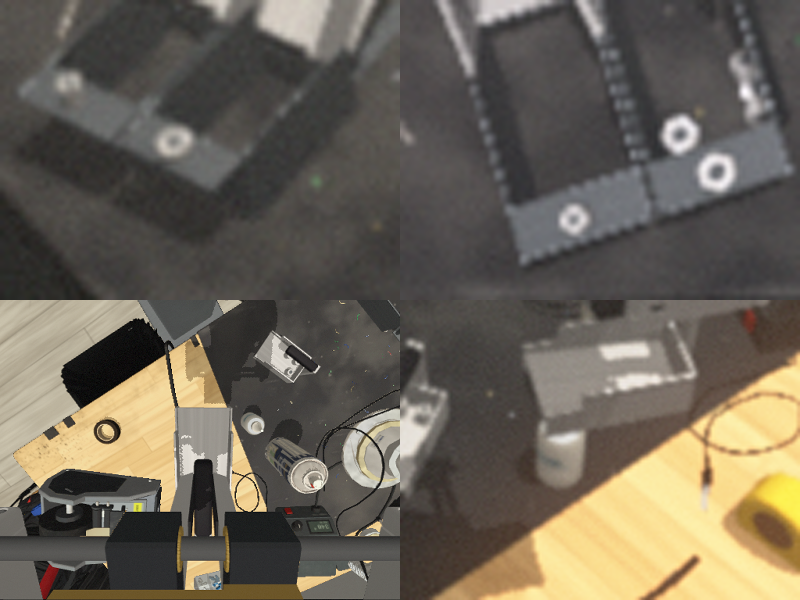

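The scene crop shows the scoop interior empty (620,370), with nuts in the right tray only. Setting the scoop down.

```bash
python3 -m jog '[[1,0.2,-0.1,2,0,0,0],[1,0,0,4,0,0,0],[1,0,0,4,0,0,0],[1,0,0,4,0,0,0],[1,0,0,4,0,0,0],[1,0,0,4,0,0,0],[1,0,0,2.5,0,0,0],[1,0,0,1.2,0,0,0],[1,0,0,0.4,0,0,0],[1,0,0,0,0,0,0],[1,0,0,0,0,0,0]]'|grep -E '^t|pos|force'
```

```text
t: 27.8
tcp_pos: [0.4629, -0.1409, 0.0518]
tool_rot: [0.262, 0.965, -0.001, -0.0]
wrist_force: [0.5, -0.8, 0.3]
gripper_force: 40.0
```

```bash
python3 -m jog '[[1,0,0,0.3,0,0,0],[1,0,0,0.2,0,0,0],[1,0,0,0,0,0,0],[1,0,0,0,0,0,0]]'|grep -E '^t|pos|force'; python3 -m jog '[[0.9,0,0,0,0,0,0],[0.7,0,0,0,0,0,0],[0.6,0,0,0,0,0,0],[0.6,0,0,0,0,0,0]]'|grep -E 'width|pos|force';python3 -m jog '[[0.6,0,0,-2,0,0,0],[0.6,0,0,-4,0,0,0],[0.6,0,0,-5,0,0,0],[0.6,0,0,-5,0,0,0],[0.6,0,0,0,0,0,0]]'|grep -E '^t|pos|force'
python3 - <<'E'
from h import *
bot.get_image('wrist')
for n in ['scoop_nut','scoop_nut_lip','scoop_nut_grip','nut_0']: print(n,[(np.round(a['location'],3),round(a['score'],2)) for a in bot.tip_of(n,'wrist')[:3]])
im=bot.get_image('top');W=cloud(im);L=(W-CO)@CR
Tn=np.array([.430,.281,0]);print('tray',CR.T@(Tn-CO))
m=(im['pixels'].min(-1)>110)&(L[...,0]<-.085)&(L[...,0]>-.19)&(L[...,1]<.005)&(L[...,1]>-.085)&(L[...,2]<.045)
n,lab,st,ce=cv2.connectedComponentsWithStats(m.astype(np.uint8))
for i in range(1,n): print(st[i,4],np.nanmedian(L[lab==i],0),np.nanmin(L[lab==i],0),np.nanmax(L[lab==i],0))
print([(CR.T@(np.array(a['location'])-CO),round(a['score'],2)) for a in bot.look_for('nut_0','top')])
bot.get_image('scene'); print('knob',[(CR.T@(np.array(a['location'])-CO)) for a in bot.tip_of('flap_knob','scene')])
for n in ['glue_bottle','aerosol','tape_measure','scoop_bush']: print(n,[np.round(a['location'],3) for a in bot.tip_of(n,'scene')[:1]])
E
```

```text
t: 28.3
tcp_pos: [0.4623, -0.1404, 0.047]
tool_rot: [0.261, 0.965, -0.001, -0.001]
wrist_force: [-1.5, 0.9, 7.4]
gripper_force: 40.0
tcp_pos: [0.4621, -0.1405, 0.0458]
wrist_force: [0.8, 0.8, -0.1]
gripper_width: 0.0367
gripper_force: 0.0
t: 29.42
tcp_pos: [0.4653, -0.1416, 0.2097]
tool_rot: [0.261, 0.965, -0.002, 0.003]
wrist_force: [-1.1, -0.3, -0.1]
gripper_force: 0.0
scoop_nut [(array([ 0.452, -0.135,  0.003]), 0.57)]
scoop_nut_lip [(array([ 0.414, -0.109,  0.018]), 0.6)]
scoop_nut_grip [(array([ 0.451, -0.138,  0.083]), 0.91)]
nut_0 []
tray [-0.1271 -0.0387  0.    ]
1 [-0.0884 -0.05    0.0029] [-0.0884 -0.05    0.0029] [-0.0884 -0.05    0.0029]
1 [-0.0947 -0.0515  0.006 ] [-0.0947 -0.0515  0.006 ] [-0.0947 -0.0515  0.006 ]
1 [-0.0937 -0.0572  0.0041] [-0.0937 -0.0572  0.0041] [-0.0937 -0.0572  0.0041]
1 [-0.099  -0.0558  0.0055] [-0.099  -0.0558  0.0055] [-0.099  -0.0558  0.0055]
47 [-0.1522 -0.0552  0.0164] [-0.1709 -0.0615  0.0029] [-0.1345 -0.049   0.0228]
46 [-0.1642 -0.0129  0.0093] [-0.1726 -0.0209  0.0003] [-0.1547 -0.0036  0.0164]
[(array([-0.023 ,  0.0206,  0.1203]), 0.47)]
knob [array([-0.0515,  0.0288,  0.1769])]
glue_bottle [array([ 0.513, -0.049, -0.002])]
aerosol [array([ 0.608, -0.019, -0.002])]
tape_measure [array([ 0.6  , -0.228, -0.   ])]
scoop_bush [array([0.428, 0.059, 0.   ])]
```

```bash
python3 -c "
from rig import bot
print(bot.job_done())"
```

```text
the job is handed in; nothing more can be done
None
```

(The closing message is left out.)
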